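Find and release the latched line key on the pharmacy intercom

ROBOT

A 6-joint arm with a two-finger parallel gripper is mounted at the origin on the work surface. World frame = base frame: x ahead of the robot, y to its left, z up, the work surface at z = 0. Lengths are in m, angles in rad, forces in N, time in s.
With the tool pointing down it reaches from about 0.35 to 0.95 m from the base axis. Payload 17.4 kg.
Tool frame: the origin (TCP) lies at the centre of the arm's flange, where the gripper is bolted on; the fingertips stand 186 mm ahead of it and the grasp point (between the pads) lies 167 mm ahead of it (grip_depth is the distance from the TCP to the grasp point, in m); y points along the fingers, x is the direction in which the jaws open and shut, and the axes are right-handed (so a half turn about y gives the same grasp; the last joint's range is limited). The gripper opens to 93 mm and grips with 3 to 60 N. Pads are 15 mm wide; open, the fingers measure 128 mm over their backs; the gripper's body (75 mm by 188 mm) begins 65 mm behind the grasp point.
Start: joints at [1.119, 0.116, 1.442, -0, 1.584, -0.038], TCP at [0.271, 0.618, 0.405] pointing down, gripper open.
Joint ranges: [-2.83, 2.83], [-0.83, 2.19], [0.07, 2.5], [-1.14, 4.28], [0.01, 3], [-2.97, 2.97]. Speed limits (rad/s): [1.89, 1.89, 2.22, 3.14, 3.14, 3.14].

INTERFACE

Orientations are given as a unit quaternion [x, y, z, w].
In Python, from plant import * gives the robot as it stands. The module is installed in compiled form; this text tells all that it offers.
- The arm moves only by the tool arm_command, never from a script. Its argument "series" is a list of rows, each an object with "angular": the turn, a rotation vector about the world's x, y, z in degrees, a list of three; "linear": the shift along the world's x, y, z in mm, a list of three; "grip": the closure, from -1 (fully open) to 1 (shut). In form: [{"angular": [ax, ay, az], "linear": [x, y, z], "grip": grip}, ...]. A call has 1 to 12 rows; each row is the pose to reach, as a shift and turn from the pose commanded when the call began; what a row does not reach only later rows make up. A row lasts 1/12 s, in which the tool goes at most 41.7 mm and 7.16 degrees, less where a joint would pass 70% of its speed; a pose out of reach is approached as far as the arm can. A call with a gripper value outside its range is refused whole. The fingers move at their own pace and stop on an object; "newtons" is the grip in N (left out, the last holds). Time passes only in rows, so rows that repeat a pose let the fingers close. It gives the time, the measured TCP pose, the force and the opening at its end, in the units of the state.
- sense(): the state, without advancing time (a new reading comes with each control period).
- capture(name): name is "side" or "top"; returns a dict with "frame" (400x640x3 uint8, red, green, blue), "intrinsics" (3x3 intrinsics, pixels), "dist_coeffs" ([k1, k2, p1, p2, k3] as OpenCV has them; the pictures are not rectified), "R" (3x3) and "t" (3): a world point X has camera coordinates R X + t. Camera axes: x right, y down, z forward; pixel columns grow to the right and rows downward; lengths in m; the calibration is good to about 2 mm. A picture is of the moment at which its call begins. There is no depth.
- finish_job(): hands the job in, once; it reports no verdict.
The state is a dict: "t": time; "q": joint angles; "dq": joint speeds; "joint_torque": joint torques, N m; "tcp_pos": TCP position; "ee_rot": TCP orientation; "contact_force": force on the tool from outside, world axes, zero at the start; "moment": the same for the moment, N m; "opening": finger opening in m.
Only numpy, scipy, OpenCV 4.12 (cv2) and the standard library are available. Lean on these libraries where they do the work, as an engineer would, in place of code of your own. Each camera call takes 0.05 s, during which the arm holds its last target.

TASK

One of the four identical line keys on the pharmacy counter's intercom has been left latched down and the line is live. With a fingertip, first tap all four keys in turn, one at a time, starting at the key next to the speaker, so lightly that none of them catches or releases, and feel which one is already down; then press that key in until it lets go and springs up again. Leave the other three keys up, and do not knock over, push aside or pick up the vials and the carton.

Things in the scene. Friction and masses are not known exactly. Their poses are not given: they have to be found in the camera images.
- intercom: Desk intercom fixed to the counter: beige box 150 mm (its x) by 290 mm (its y), flat deck 42 mm up; origin under its centre on the counter, z up. On the deck from +y to -y: round black speaker grille, then four identical ivory keys in a row along y. Behind the keys (+x): blank labels and a grey knob, top 55 mm up. A stub microphone behind the speaker reaches 108 mm up.
- row_mid (a point): Middle of the key row at the height of raised key tops, fixed to the intercom. Caps are 34 mm (intercom x) by 24 mm (y), 40 mm apart between centres. Push-push latching keys on springs, moving straight down. A raised key stands 14 mm proud of the deck, a latched one sits 5 mm lower; all bottom 9.5 mm below the raised height. At the start exactly one is latched, any of the four.
- key1_place (a point): Place of key 1 (the first, next to the speaker), fixed to the intercom: centre of the key's top face when raised, 56 mm above the counter. It does not move with the key, so it does not tell if the key is latched. Axes as the intercom's. A raised key starts to give at about 1.4 N and yields about 3 mm per further newton.
- key2_place (a point): Place of key 2 (the second from the speaker), fixed to the intercom: centre of the key's top face when raised, 56 mm above the counter. It does not move with the key, so it does not tell if the key is latched. Axes as the intercom's. A raised key pushed in 8 mm or more (about 4 N) catches: too far for a light tap.
- key3_place (a point): Place of key 3 (the third from the speaker), fixed to the intercom: centre of the key's top face when raised, 56 mm above the counter. It does not move with the key, so it does not tell if the key is latched. Axes as the intercom's. The latched key does not give under less than about 3 N.
- key4_place (a point): Place of key 4 (the fourth, farthest from the speaker), fixed to the intercom: centre of the key's top face when raised, 56 mm above the counter. It does not move with the key, so it does not tell if the key is latched. Axes as the intercom's. The latched key, held at the bottom for 0.3 s (5 to 6 N) and let go, springs up.
- speaker (a point): Centre of the round black speaker grille (radius 41 mm), on the deck, 44 mm above the counter.
- vial_tall_mid (a point): Centre of the tall amber vial with a white cap, loose, upright, 42 mm across the cap and 78 mm high; z up along the vial.
- vial_short_mid (a point): Centre of the short amber vial with a white cap, loose, upright, 36 mm across the cap and 58 mm high; z up along the vial.
- carton_mid (a point): Centre of the white and blue medicine carton, loose, 45 mm (its x) by 100 mm (its y) by 60 mm high; z up.
Mind the look-alikes: they are no part of the job. What is shaped like the part that bears carton_mid but green is not meant. What is shaped like the part that bears vial_short_mid but brown is not meant.

How it is judged:
By the outcome, as a careful person would: the job done as asked, in the order asked, and still so for the second after the job is handed in, with the robot touching nothing.
It also fails if it takes over 50 s, if anything falls off the work surface, if the arm or the gripper's body presses on something with over 40 N, if the wrist force passes 120 N, or if a joint passes its speed limit or range.

## Working session

There is one attempt and no reset: what is moved stays moved. The work goes in short steps, Python scripts to look and compute and a tool call to move; the robot and the scene stay as the last step left them, time stands still between calls to the robot, and variables do not carry over. Pictures are saved under pics/ and viewed, and the job is handed in when it is done.

Besides the shell and the picture viewer there is one more tool, called after ">>>" as a command line: name --argument value ..., lists and objects as JSON in quotes. arm_command: Moves the arm, as the interface text tells. Its arguments: {"type":"object","properties":{"series":{"type":"array"},"newtons":{"type":"number"}},"required":["series"]}

```bash
mkdir -p pics
python3 - <<'E'
from plant import *
import cv2,pickle
s=sense(); print(s)
d={}
for n in ("side","top"):
    c=capture(n); d[n]=c; cv2.imwrite(f"pics/{n}0.png",c["frame"][:,:,::-1]); print(n,c["intrinsics"],c["dist_coeffs"],c["R"],c["t"])
pickle.dump(d,open("cap0.pkl","wb"))
E
```

```text
{'t': 0.0, 'q': array([ 1.11921959e+00,  1.16468458e-01,  1.44226200e+00,  8.15123545e-06,
        1.58403336e+00, -3.77959076e-02]), 'dq': array([-0.00061984,  0.00109064, -0.00189751,  0.00045256, -0.00030385,
        0.00052445]), 'joint_torque': array([ 6.97616579e-04, -7.21296501e+01, -6.22593141e+01,  7.79280486e-02,
        2.40534515e-02, -1.02200577e-04]), 'tcp_pos': array([0.2714057 , 0.61803482, 0.40401891]), 'ee_rot': array([ 0.59225657,  0.38627187, -0.38698484, -0.59183523]), 'contact_force': array([-0.92291511,  0.25173134,  0.12003933]), 'moment': array([ 0.02032749, -0.00332628,  0.04239595]), 'opening': 0.09274988959352327}
side [[422.71784854   0.         316.34290148]
 [  0.         422.71784854 206.55036803]
 [  0.           0.           1.        ]] [-0.06080564  0.          0.          0.          0.        ] [[ 0.75121965 -0.6600136  -0.0071472 ]
 [-0.47313835 -0.53090722 -0.70304881]
 [ 0.46022727  0.5315257  -0.71110568]] [-0.44679051  0.37414355  0.63584436]
top [[377.9903161    0.         320.68187034]
 [  0.         377.9903161  197.90926162]
 [  0.           0.           1.        ]] [-0.08249205  0.          0.          0.          0.        ] [[ 0.01176638 -0.9999267  -0.00285369]
 [-0.99269453 -0.01133846 -0.12012077]
 [ 0.12007961  0.00424623 -0.99275518]] [0.04507112 0.62225037 0.75454983]
```

View pics/side0.png

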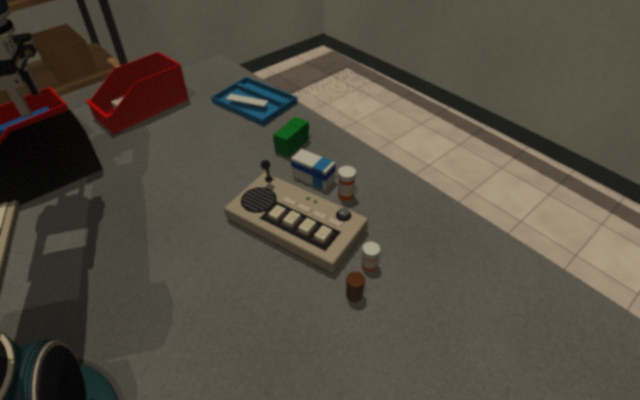

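View pics/top0.png

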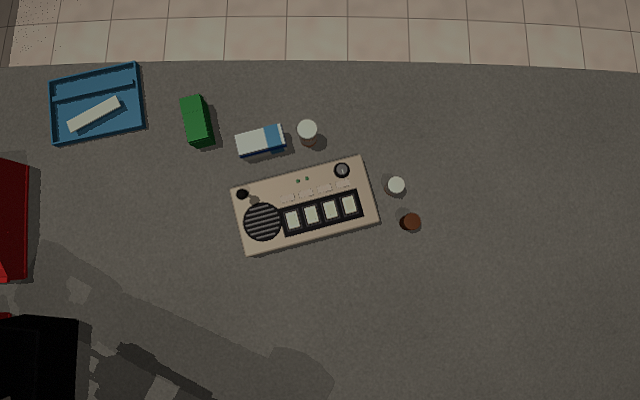

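Both pictures show the whole intercom clear of the arm: in top, speaker ~(262,222), keys ~(292,219), (311,214), (330,210), (349,204). I enlarge for better reading.

Run:
```python
import cv2,pickle
d=pickle.load(open("cap0.pkl","rb"))
f=d["top"]["frame"][:,:,::-1][145:265,220:400]; cv2.imwrite("pics/topc.png",cv2.convertScaleAbs(cv2.resize(f,None,fx=4.4,fy=4.4,interpolation=cv2.INTER_CUBIC),alpha=1.3))
f=d["side"]["frame"][:,:,::-1][150:280,215:395]; cv2.imwrite("pics/sidec.png",cv2.convertScaleAbs(cv2.resize(f,None,fx=4.4,fy=4.4,interpolation=cv2.INTER_CUBIC),alpha=1.5))
```

```text
(no output)
```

View pics/topc.png

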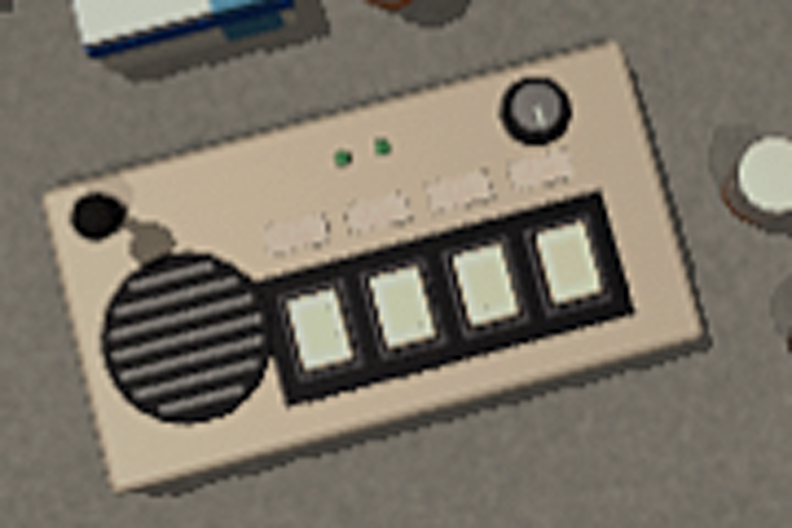

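View pics/sidec.png

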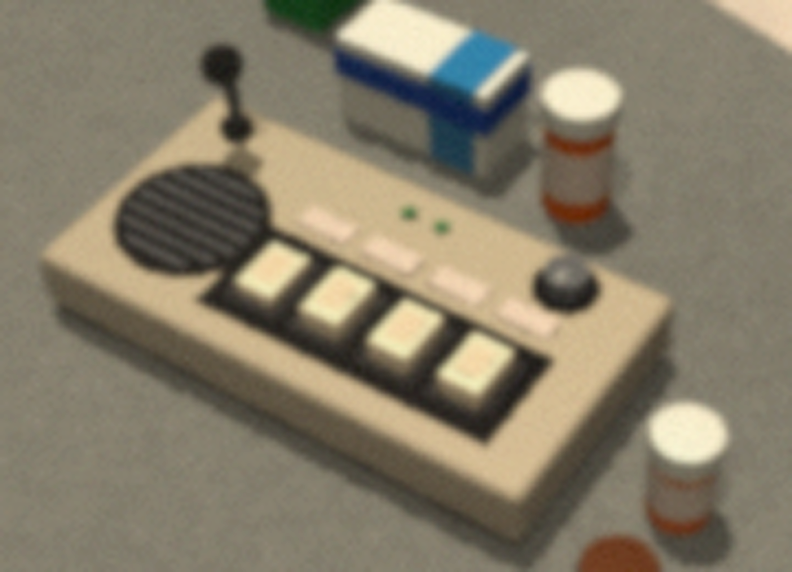

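```bash
cat > h.py <<'E'
import numpy as np,cv2,pickle
def ray(c,px,z):
    u=cv2.undistortPoints(np.array([[px]],float),c["intrinsics"],np.array(c["dist_coeffs"]))[0,0]
    R=np.array(c["R"]);t=np.array(c["t"]);o=-R.T@t;d=R.T@np.array([u[0],u[1],1]);return o+d*(z-o[2])/d[2]
E
python3 - <<'E'
from h import *
d=pickle.load(open("cap0.pkl","rb"))
P={"top":((220,145),dict(k=[(320,331),(403,306),(485,284),(568,262)],c=[(44,194),(617,42),(707,335),(117,490)],s=[(188,337)])),
"side":((215,150),dict(k=[(276,268),(340,295),(405,329),(477,362)],c=[(225,103),(668,300),(518,497),(44,260)],s=[(193,218)]))}
Z=dict(k=.056,c=.042,s=.044)
for n,(o,g) in P.items():
    for k,L in g.items():
        X=np.array([ray(d[n],[(p[0]+.5)/4.4-.5+o[0],(p[1]+.5)/4.4-.5+o[1]],Z[k]) for p in L])
        print(n,k,(X[:,:2]*1000).round(1).tolist())
        if k!='s':
            print(' mean',X.mean(0))
        if k=='k': v=X[3]-X[0];print(' len',np.linalg.norm(v),'yaw of -y',np.degrees(np.arctan2(v[1],v[0])))
        if k=='c':
            for i in range(4): v=X[(i+1)%4]-X[i];print(' ',np.linalg.norm(v).round(4),np.degrees(np.arctan2(v[1],v[0])).round(2))
E
```

```text
top k [[573.9, 109.3], [585.9, 71.1], [596.6, 33.3], [607.3, -5.2]]
 mean [0.59089562 0.05212382 0.056     ]
 len 0.11928316059637392 yaw of -y -73.74590518590932
top c [[638.5, 243.9], [715.4, -29.5], [574.9, -71.8], [499.1, 204.1]]
 mean [0.60694588 0.086643   0.042     ]
  0.284 -74.28
  0.1467 -163.24
  0.2861 105.36
  0.145 15.94
top s [[571.0, 172.4]]
side k [[573.6, 103.2], [585.6, 68.1], [594.7, 30.1], [606.4, -8.2]]
 mean [0.59008155 0.04830417 0.056     ]
 len 0.11615339002363609 yaw of -y -73.56670881152777
side c [[637.5, 234.1], [712.2, -31.6], [574.7, -71.1], [496.5, 197.5]]
 mean [0.60522869 0.08224263 0.042     ]
  0.276 -74.3
  0.1431 -163.96
  0.2798 106.21
  0.1456 14.54
side s [[570.0, 170.1]]
```

>>> arm_command --series '[{"angular": [0,0,-50.5],"linear": [303,-510,0],"grip": 1},{"angular": [0,0,-50.5],"linear": [303,-510,0],"grip": 1},{"angular": [0,0,-50.5],"linear": [303,-510,0],"grip": 1},{"angular": [0,0,-50.5],"linear": [303,-510,0],"grip": 1},{"angular": [0,0,-50.5],"linear": [303,-510,0],"grip": 1},{"angular": [0,0,-50.5],"linear": [303,-510,0],"grip": 1},{"angular": [0,0,-50.5],"linear": [303,-510,0],"grip": 1},{"angular": [0,0,-50.5],"linear": [303,-510,0],"grip": 1},{"angular": [0,0,-50.5],"linear": [303,-510,0],"grip": 1},{"angular": [0,0,-50.5],"linear": [303,-510,0],"grip": 1},{"angular": [0,0,-50.5],"linear": [303,-510,0],"grip": 1},{"angular": [0,0,-50.5],"linear": [303,-510,0],"grip": 1}]' --newtons 10

```text
t: 1.1
tcp_pos: [0.5273, 0.1862, 0.4046]
ee_rot: [0.7, 0.097, -0.097, -0.7]
contact_force: [0.9, 0.6, 0.1]
opening: 0.0175
```

>>> arm_command --series '[{"angular": [0,0,0],"linear": [47,-78,0],"grip": 1},{"angular": [0,0,0],"linear": [47,-78,0],"grip": 1},{"angular": [0,0,0],"linear": [47,-78,0],"grip": 1},{"angular": [0,0,0],"linear": [47,-78,-60],"grip": 1},{"angular": [0,0,0],"linear": [47,-78,-100],"grip": 1},{"angular": [0,0,0],"linear": [47,-78,-132],"grip": 1},{"angular": [0,0,0],"linear": [47,-78,-132],"grip": 1},{"angular": [0,0,0],"linear": [47,-78,-132],"grip": 1},{"angular": [0,0,0],"linear": [47,-78,-132],"grip": 1}]'

```text
t: 1.85
tcp_pos: [0.5742, 0.1104, 0.2747]
ee_rot: [-0.7, -0.098, 0.097, 0.7]
contact_force: [-1.0, 0.1, 1.0]
opening: 0.0003
```

Run:
```python
from plant import *
import cv2,pickle
d={}
for n in ("side","top"):
    d[n]=capture(n)
    s=sense(); print(s['t'],s['tcp_pos'],s['contact_force'],s['moment'],s['opening'])
pickle.dump(d,open("cap1.pkl","wb"))
f=d["top"]["frame"][:,:,::-1][145:265,220:400]; cv2.imwrite("pics/topc1.png",cv2.convertScaleAbs(cv2.resize(f,None,fx=4.4,fy=4.4,interpolation=cv2.INTER_CUBIC),alpha=1.3))
f=d["side"]["frame"][:,:,::-1][150:280,215:395]; cv2.imwrite("pics/sidec1.png",cv2.convertScaleAbs(cv2.resize(f,None,fx=4.4,fy=4.4,interpolation=cv2.INTER_CUBIC),alpha=1.5))
```

```text
1.9 [0.57440872 0.11044184 0.2756205 ] [ 0.1792442  -0.63112109  0.49945266] [-0.06899771 -0.01535773 -0.01382503] 0.0003919361002010007
1.95 [0.5744357  0.11041977 0.27586351] [ 0.46734411 -0.58990355  0.78421917] [-0.02715133  0.06591178 -0.03499666] 0.0004777328118307858
```

View pics/sidec1.png

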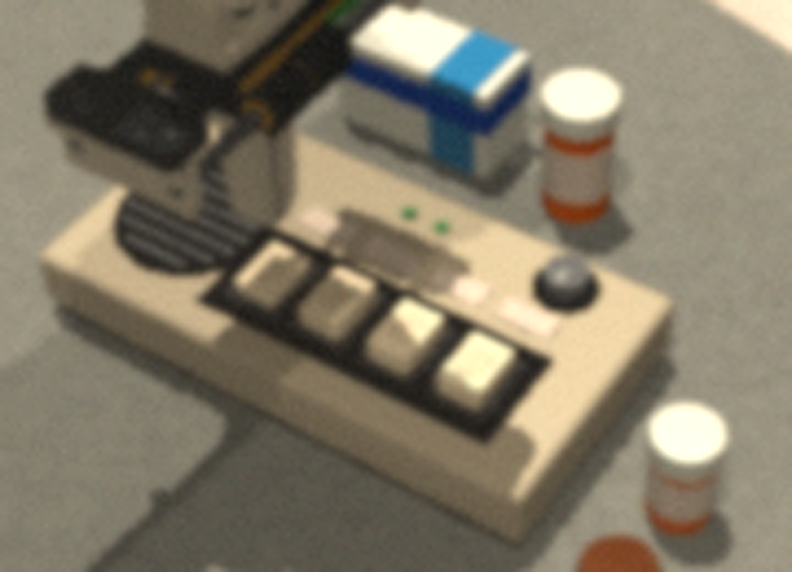

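View pics/topc1.png

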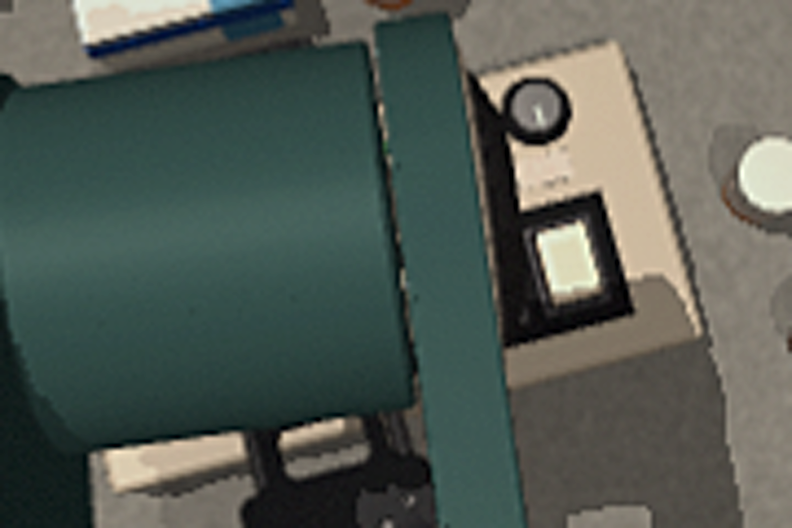

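```bash
cat >> h.py <<'E'
def feel(n=5,view="side",save=None):
    from plant import sense,capture
    F=[];T=[]
    for i in range(n):
        c=capture(view); s=sense(); F.append(s['contact_force']);T.append(s['joint_torque'])
    F=np.array(F); print('t',round(s['t'],2),'tcp',(s['tcp_pos']*1000).round(2),'tipz',round(s['tcp_pos'][2]*1000-186,2),'F',F.mean(0).round(2),'sd',F.std(0).round(2),'tau',np.mean(T,0)[:5].round(2))
    if save:
        f=c["frame"][:,:,::-1][150:280,215:395]; cv2.imwrite(save,cv2.convertScaleAbs(cv2.resize(f,None,fx=4.4,fy=4.4,interpolation=cv2.INTER_CUBIC),alpha=1.5))
    return c,s
E
python3 - <<'E'
from h import *
c,s=feel(8)
p=np.array(s['tcp_pos'])-[0,0,.186]
for q in (p,[.574,.108,.056]):
    uv,_=cv2.projectPoints(np.array([q],float),cv2.Rodrigues(np.array(c['R']))[0],np.array(c['t']),c['intrinsics'],np.array(c['dist_coeffs']))
    print((uv.ravel()-[215,150])*4.4)
E
```

```text
t 2.35 tcp [573.83 110.17 273.07] tipz 87.07 F [0.16 0.18 0.05] sd [0.43 0.41 0.18] tau [ 2.000e-02 -5.794e+01 -5.930e+01  8.000e-02  4.000e-02]
[261.27806312 213.43578183]
[269.10699972 260.67987248]
```

>>> arm_command --series '[{"angular": [0,0,0],"linear": [0,-2,-15],"grip": 1},{"angular": [0,0,0],"linear": [0,-2,-25],"grip": 1},{"angular": [0,0,0],"linear": [0,-2,-28],"grip": 1},{"angular": [0,0,0],"linear": [0,-2,-28],"grip": 1},{"angular": [0,0,0],"linear": [0,-2,-28],"grip": 1},{"angular": [0,0,0],"linear": [0,-2,-28],"grip": 1}]'

```text
t: 2.85
tcp_pos: [0.5739, 0.1082, 0.2453]
ee_rot: [-0.7, -0.097, 0.097, 0.7]
contact_force: [0.9, -0.8, 0.8]
opening: 0.0004
```

```bash
python3 -c "
from h import *
feel(4); feel(4,save='pics/k1a.png')"
```

```text
t 3.05 tcp [573.88 108.21 245.18] tipz 59.18 F [-0.26  0.36  0.17] sd [0.46 0.34 0.5 ] tau [-0.000e+00 -5.859e+01 -5.796e+01  7.000e-02  3.000e-02]
t 3.25 tcp [573.81 108.18 244.87] tipz 58.87 F [-0.3   0.09 -0.59] sd [0.27 0.23 0.29] tau [ 1.000e-02 -5.885e+01 -5.813e+01  7.000e-02  3.000e-02]
```

View pics/k1a.png

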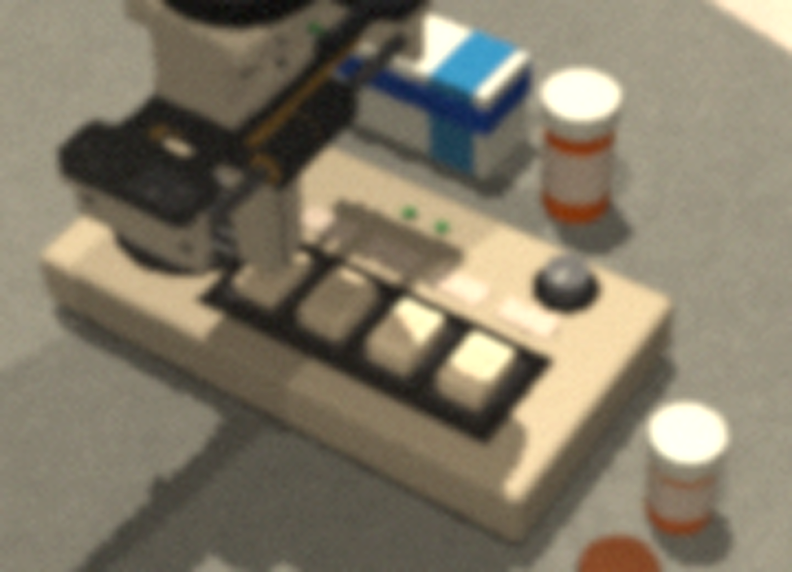

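>>> arm_command --series '[{"angular": [0,0,0],"linear": [0,-1,-2],"grip": 1},{"angular": [0,0,0],"linear": [0,-1,-4],"grip": 1},{"angular": [0,0,0],"linear": [0,-1,-4],"grip": 1},{"angular": [0,0,0],"linear": [0,-1,-4],"grip": 1}]'

```text
t: 3.58
tcp_pos: [0.5738, 0.1071, 0.2405]
ee_rot: [-0.7, -0.097, 0.097, 0.7]
contact_force: [0.3, -0.0, -0.0]
opening: 0.0005
```

```bash
python3 -c "
from h import *
feel(4); feel(4)"
```

```text
t 3.78 tcp [573.83 107.17 240.78] tipz 54.78 F [-0.44 -0.1   0.2 ] sd [0.54 0.6  0.31] tau [-2.000e-02 -5.877e+01 -5.774e+01  7.000e-02  2.000e-02]
t 3.98 tcp [573.82 107.19 240.82] tipz 54.82 F [ 0.12 -0.17 -0.2 ] sd [0.23 0.59 0.61] tau [-0.000e+00 -5.889e+01 -5.788e+01  7.000e-02  3.000e-02]
```

>>> arm_command --series '[{"angular": [0,0,0],"linear": [0,0,-1],"grip": 1},{"angular": [0,0,0],"linear": [0,0,-2],"grip": 1},{"angular": [0,0,0],"linear": [0,0,-2],"grip": 1},{"angular": [0,0,0],"linear": [0,0,-2],"grip": 1}]'

```text
t: 4.32
tcp_pos: [0.5738, 0.1072, 0.2386]
ee_rot: [-0.7, -0.097, 0.097, 0.7]
contact_force: [0.4, 0.7, 0.2]
opening: 0.0005
```

```bash
python3 -c "
from h import *
feel(8)"
```

```text
t 4.72 tcp [573.8  107.2  238.81] tipz 52.81 F [-0.19  0.06 -0.27] sd [0.43 0.39 0.57] tau [-0.000e+00 -5.894e+01 -5.777e+01  7.000e-02  3.000e-02]
```

Still no contact at 52.8 mm; next 51.3.

>>> arm_command --series '[{"angular": [0,0,0],"linear": [0,0,-0.8],"grip": 1},{"angular": [0,0,0],"linear": [0,0,-1.5],"grip": 1},{"angular": [0,0,0],"linear": [0,0,-1.5],"grip": 1},{"angular": [0,0,0],"linear": [0,0,-1.5],"grip": 1}]'

```text
t: 5.05
tcp_pos: [0.5738, 0.1072, 0.2374]
ee_rot: [-0.7, -0.097, 0.097, 0.7]
contact_force: [-0.1, -0.1, 2.6]
opening: 0.0006
```

```bash
python3 -c "
from h import *
feel(8,save='pics/k1b.png')"
```

```text
t 5.45 tcp [573.85 107.17 237.32] tipz 51.32 F [-0.1   0.34  2.68] sd [0.6  0.57 0.51] tau [ 1.000e-02 -5.746e+01 -5.615e+01  8.000e-02  5.000e-02]
```

View pics/k1b.png

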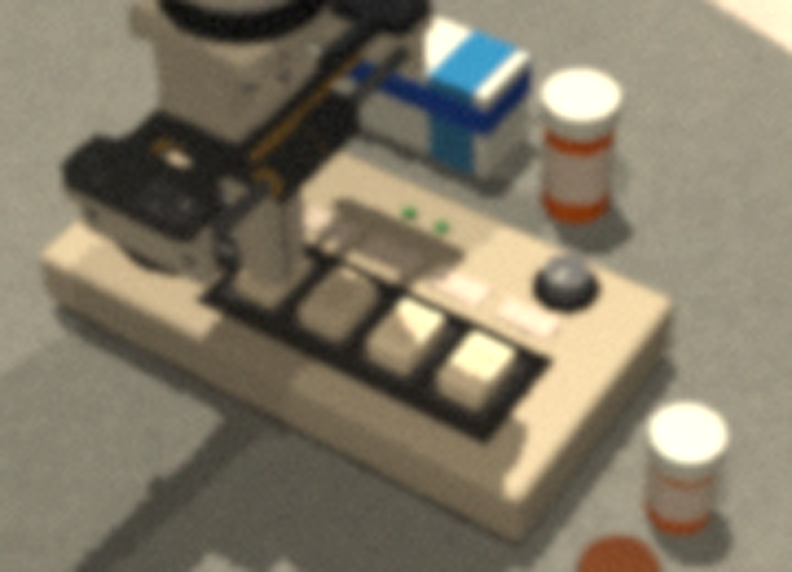

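>>> arm_command --series '[{"angular": [0,0,0],"linear": [0,0,8],"grip": 1},{"angular": [0,0,0],"linear": [0,0,16],"grip": 1},{"angular": [0,0,0],"linear": [5,-18,16],"grip": 1},{"angular": [0,0,0],"linear": [11,-38.5,16],"grip": 1},{"angular": [0,0,0],"linear": [11,-38.5,16],"grip": 1},{"angular": [0,0,0],"linear": [11,-38.5,11],"grip": 1},{"angular": [0,0,0],"linear": [11,-38.5,7],"grip": 1},{"angular": [0,0,0],"linear": [11,-38.5,7],"grip": 1},{"angular": [0,0,0],"linear": [11,-38.5,7],"grip": 1}]'

```text
t: 6.2
tcp_pos: [0.5846, 0.0692, 0.2438]
ee_rot: [-0.7, -0.097, 0.098, 0.7]
contact_force: [-0.4, -0.3, -0.6]
opening: 0.0004
```

```bash
python3 -c "
from h import *
feel(4);feel(4)"
```

```text
t 6.4 tcp [584.78  68.97 244.38] tipz 58.38 F [ 0.15 -0.05  0.26] sd [0.42 0.71 0.46] tau [-3.000e-02 -5.943e+01 -5.774e+01  7.000e-02  3.000e-02]
t 6.6 tcp [584.79  68.73 244.34] tipz 58.34 F [-0.38 -0.39  0.15] sd [0.11 0.11 0.69] tau [ 9.000e-02 -5.969e+01 -5.801e+01  7.000e-02  3.000e-02]
```

>>> arm_command --series '[{"angular": [0,0,0],"linear": [0,0,-2],"grip": 1},{"angular": [0,0,0],"linear": [0,0,-3],"grip": 1},{"angular": [0,0,0],"linear": [0,0,-4],"grip": 1},{"angular": [0,0,0],"linear": [0,0,-4],"grip": 1},{"angular": [0,0,0],"linear": [0,0,-4],"grip": 1}]'

```text
t: 7.02
tcp_pos: [0.5849, 0.0687, 0.2403]
ee_rot: [0.7, 0.097, -0.097, -0.7]
contact_force: [0.3, 0.3, 2.2]
opening: 0.0007
```

```bash
python3 -c "
from h import *
feel(8,save='pics/k2a.png')"
```

```text
t 7.42 tcp [584.84  68.69 240.31] tipz 54.31 F [1.2  0.37 1.66] sd [0.52 0.4  0.77] tau [-1.300e-01 -5.865e+01 -5.619e+01 -1.000e-02  3.600e-01]
```

View pics/k2a.png

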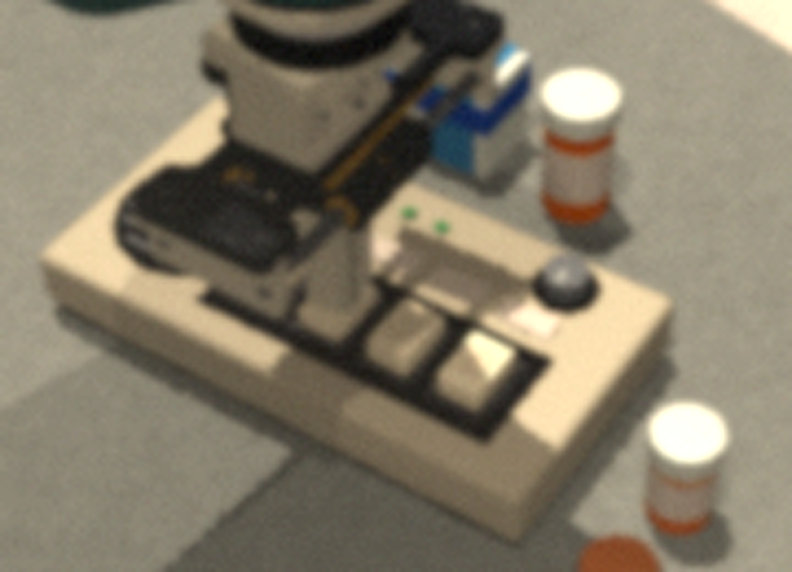

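>>> arm_command --series '[{"angular": [0,0,0],"linear": [0,0,6],"grip": 1},{"angular": [0,0,0],"linear": [0,0,13],"grip": 1},{"angular": [0,0,0],"linear": [5,-18,13],"grip": 1},{"angular": [0,0,0],"linear": [11,-38,13],"grip": 1},{"angular": [0,0,0],"linear": [11,-38,13],"grip": 1},{"angular": [0,0,0],"linear": [11,-38,8],"grip": 1},{"angular": [0,0,0],"linear": [11,-38,4],"grip": 1},{"angular": [0,0,0],"linear": [11,-38,4],"grip": 1},{"angular": [0,0,0],"linear": [11,-38,4],"grip": 1}]'

```text
t: 8.17
tcp_pos: [0.5956, 0.0312, 0.2438]
ee_rot: [-0.7, -0.097, 0.098, 0.7]
contact_force: [-0.7, 1.0, 1.3]
opening: 0.0004
```

```bash
python3 -c "
from h import *
feel(6)"
```

```text
t 8.47 tcp [595.8   30.84 244.35] tipz 58.35 F [-0.09  0.12  0.03] sd [0.73 0.6  0.65] tau [ 1.000e-02 -6.091e+01 -5.781e+01  7.000e-02  4.000e-02]
```

>>> arm_command --series '[{"angular": [0,0,0],"linear": [0,0,-2],"grip": 1},{"angular": [0,0,0],"linear": [0,0,-3],"grip": 1},{"angular": [0,0,0],"linear": [0,0,-4],"grip": 1},{"angular": [0,0,0],"linear": [0,0,-4],"grip": 1},{"angular": [0,0,0],"linear": [0,0,-4],"grip": 1}]'

```text
t: 8.88
tcp_pos: [0.5959, 0.0307, 0.2403]
ee_rot: [-0.7, -0.097, 0.097, 0.7]
contact_force: [0.1, 0.6, 1.4]
opening: 0.0003
```

```bash
python3 -c "
from h import *
feel(8)"
```

```text
t 9.28 tcp [595.83  30.7  240.31] tipz 54.31 F [0.84 0.72 2.16] sd [0.5  0.49 0.57] tau [ -0.48 -60.07 -56.26  -0.18   0.32]
```

K3 gives the same response as K2 (raised). Now K4.

>>> arm_command --series '[{"angular": [0,0,0],"linear": [0,0,6],"grip": 1},{"angular": [0,0,0],"linear": [0,0,13],"grip": 1},{"angular": [0,0,0],"linear": [5,-18,13],"grip": 1},{"angular": [0,0,0],"linear": [11,-38,13],"grip": 1},{"angular": [0,0,0],"linear": [11,-38,13],"grip": 1},{"angular": [0,0,0],"linear": [11,-38,8],"grip": 1},{"angular": [0,0,0],"linear": [11,-38,4],"grip": 1},{"angular": [0,0,0],"linear": [11,-38,4],"grip": 1},{"angular": [0,0,0],"linear": [11,-38,4],"grip": 1}]'

```text
t: 10.03
tcp_pos: [0.6065, -0.0068, 0.2438]
ee_rot: [-0.7, -0.097, 0.098, 0.7]
contact_force: [0.2, -0.1, -0.2]
opening: 0.0001
```

```bash
python3 -c "
from h import *
feel(6)"
```

```text
t 10.33 tcp [606.81  -7.17 244.41] tipz 58.41 F [ 0.07  0.04 -0.48] sd [0.65 0.67 0.43] tau [ 1.000e-02 -6.277e+01 -5.782e+01  7.000e-02  4.000e-02]
```

>>> arm_command --series '[{"angular": [0,0,0],"linear": [0,0,-2],"grip": 1},{"angular": [0,0,0],"linear": [0,0,-3],"grip": 1},{"angular": [0,0,0],"linear": [0,0,-4],"grip": 1},{"angular": [0,0,0],"linear": [0,0,-4],"grip": 1},{"angular": [0,0,0],"linear": [0,0,-4],"grip": 1}]'

```text
t: 10.75
tcp_pos: [0.6069, -0.0073, 0.2403]
ee_rot: [-0.7, -0.097, 0.097, 0.7]
contact_force: [0.9, 1.2, 1.0]
opening: 0.0011
```

```bash
python3 -c "
from h import *
feel(8,save='pics/k4.png')"
```

```text
t 11.15 tcp [606.83  -7.3  240.33] tipz 54.33 F [0.98 0.88 2.24] sd [0.47 0.29 0.22] tau [ -0.5  -61.92 -56.28  -0.18   0.33]
```

View pics/k4.png

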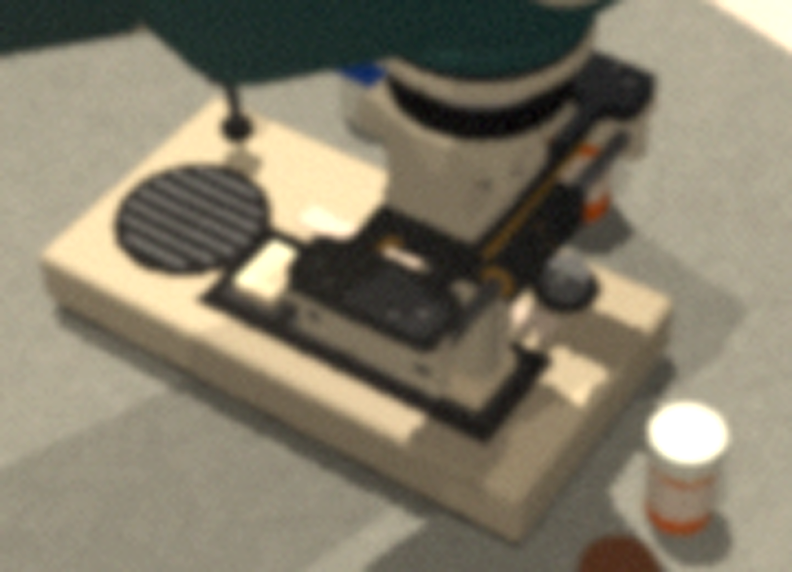

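>>> arm_command --series '[{"angular": [0,0,0],"linear": [0,0,8],"grip": 1},{"angular": [0,0,0],"linear": [0,0,16],"grip": 1},{"angular": [0,0,0],"linear": [-8,28,16],"grip": 1},{"angular": [0,0,0],"linear": [-16,56,16],"grip": 1},{"angular": [0,0,0],"linear": [-24,84,16],"grip": 1},{"angular": [0,0,0],"linear": [-33,114.5,16],"grip": 1},{"angular": [0,0,0],"linear": [-33,114.5,16],"grip": 1},{"angular": [0,0,0],"linear": [-33,114.5,8],"grip": 1},{"angular": [0,0,0],"linear": [-33,114.5,1],"grip": 1},{"angular": [0,0,0],"linear": [-33,114.5,1],"grip": 1},{"angular": [0,0,0],"linear": [-33,114.5,1],"grip": 1}]'

```text
t: 12.07
tcp_pos: [0.5739, 0.1063, 0.2405]
ee_rot: [0.7, 0.096, -0.097, -0.7]
contact_force: [-0.2, 0.2, 0.7]
opening: 0.0005
```

```bash
python3 -c "
from h import *
feel(6)"
```

```text
t 12.37 tcp [573.94 106.89 241.44] tipz 55.44 F [ 0.29 -0.05  0.06] sd [0.32 0.38 0.65] tau [-0.000e+00 -5.855e+01 -5.758e+01  7.000e-02  2.000e-02]
```

>>> arm_command --series '[{"angular": [0,0,0],"linear": [0,0,-2],"grip": 1},{"angular": [0,0,0],"linear": [0,0,-4],"grip": 1},{"angular": [0,0,0],"linear": [0,0,-6],"grip": 1},{"angular": [0,0,0],"linear": [0,0,-7.5],"grip": 1},{"angular": [0,0,0],"linear": [0,0,-8.5],"grip": 1},{"angular": [0,0,0],"linear": [0,0,-8.5],"grip": 1}]'

```text
t: 12.87
tcp_pos: [0.5739, 0.1072, 0.2329]
ee_rot: [0.7, 0.097, -0.097, -0.7]
contact_force: [0.3, -1.8, 4.7]
opening: 0.0001
```

```bash
python3 -c "
from h import *
feel(6)"
```

```text
t 13.17 tcp [573.88 107.18 232.86] tipz 46.86 F [ 1.02 -1.29  4.06] sd [0.36 0.3  0.35] tau [  0.88 -56.64 -54.77   0.5    0.21]
```

>>> arm_command --series '[{"angular": [0,0,0],"linear": [0,0,-1],"grip": 1},{"angular": [0,0,0],"linear": [0,0,-1],"grip": 1},{"angular": [0,0,0],"linear": [0,0,-1],"grip": 1}]'

```text
t: 13.42
tcp_pos: [0.5739, 0.1072, 0.2327]
ee_rot: [0.7, 0.097, -0.097, -0.7]
contact_force: [-4.1, -2.1, 13.7]
opening: 0.0007
```

```bash
python3 -c "
from h import *
feel(6,save='pics/k1p.png')"
```

```text
t 13.72 tcp [573.91 107.18 232.7 ] tipz 46.7 F [-3.52 -2.65 13.38] sd [0.13 0.36 0.46] tau [  0.98 -51.65 -51.84   0.61  -1.11]
```

Bottomed hard (13 N) and held 0.5 s. Release straight up and look.

>>> arm_command --series '[{"angular": [0,0,0],"linear": [0,0,3],"grip": 1},{"angular": [0,0,0],"linear": [0,0,8],"grip": 1},{"angular": [0,0,0],"linear": [0,0,20],"grip": 1},{"angular": [0,0,0],"linear": [0,0,60],"grip": 1},{"angular": [0,0,0],"linear": [0,0,100],"grip": 1},{"angular": [0,0,0],"linear": [0,0,140],"grip": 1},{"angular": [0,0,0],"linear": [-25,30,150],"grip": 1},{"angular": [0,0,0],"linear": [-45,65,150],"grip": 1},{"angular": [0,0,0],"linear": [-65,100,150],"grip": 1},{"angular": [0,0,0],"linear": [-85,135,150],"grip": 1},{"angular": [0,0,0],"linear": [-105,170,150],"grip": 1},{"angular": [0,0,0],"linear": [-120,205,150],"grip": 1}]'

```text
t: 14.72
tcp_pos: [0.4519, 0.3135, 0.3825]
ee_rot: [-0.7, -0.097, 0.097, 0.701]
contact_force: [0.8, -0.2, -0.1]
opening: 0.0007
```

>>> arm_command --series '[{"angular": [0,0,0],"linear": [-20,35,0],"grip": 1},{"angular": [0,0,0],"linear": [-40,70,0],"grip": 1},{"angular": [0,0,0],"linear": [-60,105,0],"grip": 1},{"angular": [0,0,0],"linear": [-80,140,0],"grip": 1},{"angular": [0,0,0],"linear": [-100,175,0],"grip": 1},{"angular": [0,0,0],"linear": [-120,210,0],"grip": 1},{"angular": [0,0,0],"linear": [-120,240,0],"grip": 1},{"angular": [0,0,0],"linear": [-120,240,0],"grip": 1},{"angular": [0,0,0],"linear": [-120,240,0],"grip": 1}]'

```text
t: 15.47
tcp_pos: [0.3331, 0.5532, 0.3814]
ee_rot: [0.701, 0.097, -0.098, -0.7]
contact_force: [0.2, -0.1, -0.4]
opening: 0.0003
```

Run:
```python
from h import *
from plant import *
d=pickle.load(open("cap0.pkl","rb"))
e={}
for n,(a,b,c_,dd) in dict(top=(145,265,220,400),side=(150,280,215,395)).items():
    c=capture(n); e[n]=c
    cv2.imwrite(f"pics/{n}_end.png",c["frame"][:,:,::-1])
    f=[cv2.convertScaleAbs(cv2.resize(x["frame"][a:b,c_:dd,::-1],None,fx=3.2,fy=3.2,interpolation=cv2.INTER_CUBIC),alpha=1.5) for x in (d[n],c)]
    im=np.vstack([f[0][60:300] if 0 else f[0],f[1]]) ; im=cv2.resize(im,None,fx=.7,fy=.7); cv2.imwrite(f"pics/{n}_cmp.png",np.hstack([cv2.resize(x,None,fx=.69,fy=.69) for x in f]))
s=sense();print(s['t'],s['tcp_pos'],s['contact_force'])
pickle.dump(e,open("cap2.pkl","wb"))
f=[cv2.convertScaleAbs(cv2.resize(x["side"]["frame"][195:255,255:350,::-1],None,fx=4.2,fy=4.2,interpolation=cv2.INTER_CUBIC),alpha=1.5) for x in (d,e)]
cv2.imwrite("pics/keys_cmp.png",np.hstack(f))
```

```text
15.5667 [0.33389704 0.55166194 0.38183223] [-0.15215764 -0.56331128 -0.28431596]
```

View pics/keys_cmp.png

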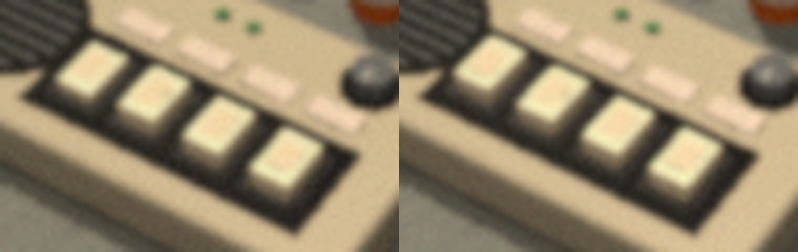

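View pics/side_end.png

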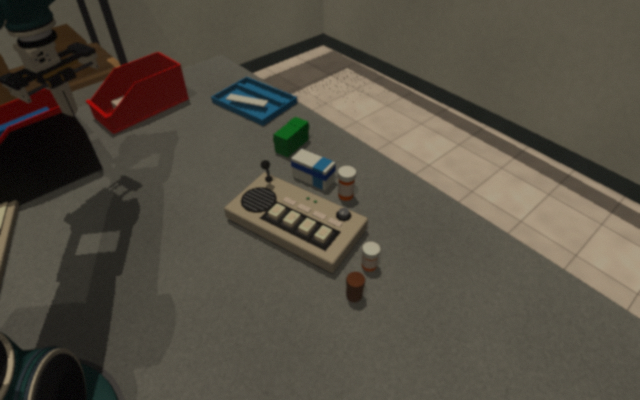

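View pics/top_cmp.png

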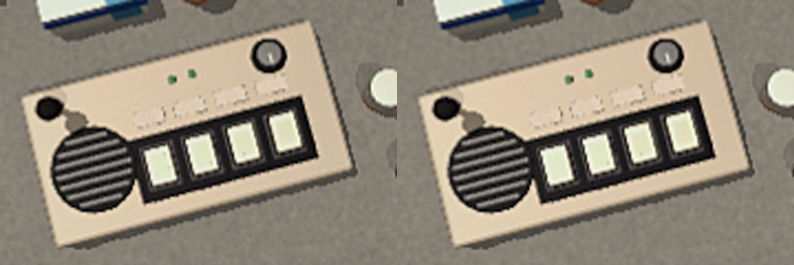

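Run:
```python
from h import *
d=pickle.load(open("cap0.pkl","rb"));e=pickle.load(open("cap2.pkl","rb"))
for x in ((276,268),(340,295),(405,329),(477,362)):
    u,v=int(x[0]/4.4+215),int(x[1]/4.4+150)
    a,b=[cv2.GaussianBlur(cv2.cvtColor(q["side"]["frame"],cv2.COLOR_RGB2GRAY).astype(np.float32),(0,0),1)[v-9:v+10,u-9:u+10] for q in (d,e)]
    print(np.round(cv2.phaseCorrelate(a,b,cv2.createHanningWindow((19,19),cv2.CV_32F))[0],2), np.abs(a-b).mean().round(2))
from plant import finish_job
print(finish_job())
```

```text
[-0.49 -1.49] 12.86
[-0.01  0.05] 2.07
[-0.04 -0.01] 1.69
[-0.1   0.01] 1.64
the job is handed in; nothing more can be done
None
```

Key 1, the one next to the speaker, was the latched key. I pressed it in and released it, and it has sprung up; the job is handed in.

- **Taps:** I tapped keys 1 to 4 in order with the closed fingertips, at about 2 to 3 N each. Keys 2, 3 and 4 pushed back (1.7, 2.2 and 2.2 N) with the tip at 54.3 mm, so they were up. Key 1 gave nothing until between 52.8 and 51.3 mm, then 2.7 N.
- **Press:** I pressed key 1 to its stop and held it there about 0.5 s. The first press reached only 4 N, so I went 1 mm further. That gave about 13 N against the stop, more than the 5 to 6 N needed but well under the limits.
- **Final check:** In the side picture key 1 has moved up about 1.5 pixels since the start, roughly the 5 mm expected. The other three keys shifted by 0.1 pixel or less. The vials and the carton look unmoved, and the arm stands clear of everything. The clock read 15.6 s at this check, just before I handed the job in.

No check failed or disagreed.

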